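# Count along the tumbler rack and park the loose tumbler in the third gap

### The arm

A 6-joint arm with a two-finger parallel gripper is mounted at the origin on the work surface. World frame = base frame: x ahead of the robot, y to its left, z up, the work surface at z = 0. Lengths are in mm, angles in rad, forces in N, time in s.
With the tool pointing down it reaches from about 400 to 925 mm from the base axis. Payload 3.4 kg.
Tool frame: the origin (TCP) lies midway between the tips of the shut fingers; the grasp point (between the pads) lies grasp_offset behind it (grasp_offset is the distance from the TCP to the grasp point, in mm); z points along the fingers, y is the line along which they close (so a half turn about z gives the same grasp; the last joint's range is limited). The gripper opens to 85 mm and grips with 20 to 120 N. Pads are 22 mm wide; open, the fingers measure 114 mm over their backs; the gripper's body (76 mm by 85 mm) begins 54 mm behind the grasp point. The pads swing forward as they close: fully open they stand 13 mm farther back than shut.
Start: joints at [-1.187, 0.307, 1.506, -0, 1.328, -0.073], TCP at [254.114, -515.807, 231.305] pointing down, gripper open.
Joint ranges: [-3.12, 3.12], [-1.05, 2.28], [0.14, 2.33], [-1.42, 4.57], [0.1, 2.73], [-2.68, 2.68]. Speed limits (rad/s): [2.57, 2.57, 3.14, 3.14, 3.14, 3.14].

### API

Orientations are given as a unit quaternion [x, y, z, w].
In Python, from bench import get_obs, read_camera, job_done, grasp_offset gives the robot as it stands.
- The arm moves only by the tool arm_command, never from a script. Its argument "steps" is a list of rows, each a list of 7 numbers: the shift along the tool's x, y, z each as a share of 500 mm, from -1 to 1, then the turn, a rotation vector about the tool's x, y, z each as a share of pi/2 rad, from -1 to 1, then the closure, from 0 (fully open) to 1 (shut). In form: [[dx, dy, dz, rx, ry, rz, hand], ...]. A call has exactly 8 rows; each row is the pose to reach, as a shift and turn from the pose commanded when the call began, along the tool's axes at that moment; what a row does not reach only later rows make up. A row lasts 1/12 s, in which the tool goes at most 41.7 mm and 7.16 degrees, less where a joint would pass 70% of its speed; a pose out of reach is approached as far as the arm can. A call with a number of a shift or a turn outside -1 to 1 is refused whole. A call with a gripper value outside its range is refused whole. The fingers move at their own pace and stop on an object; "squeeze" is the grip in N (left out, the last holds). Time passes only in rows, so rows that repeat a pose let the fingers close, or fill a call up. It gives the time, the measured TCP pose, the force, the opening and the grip force at its end, in the units of the state.
- get_obs(): the state, without advancing time (a new reading comes with each control period).
- read_camera(name): name is "side" or "top"; returns a dict with "color" (384x512x3 uint8, blue, green, red), "vfov" (degrees; the focal length in pixels is half the picture's height over the tangent of half this angle, whatever the lens; pixels are square), "cx", "cy" (the principal point, pixels), "camera_from_world" (4x4, takes a point from world to camera coordinates). Camera axes: x right, y up, looking along -z (the intrinsics and any distortion apply to the point x, -y, -z); pixel columns grow to the right and rows downward; lengths in mm; the calibration is good to about 2 mm. A picture is of the moment at which its call begins. There is no depth.
- job_done(): hands the job in; it is judged then, once.
The state is a dict: "clock": time; "joints": joint angles; "joint_velocities": joint speeds; "effort": joint torques, N m; "ee_pos": TCP position; "orientation": TCP orientation; "contact_force": force on the tool from outside, world axes, zero at the start; "wrist_torque": the same for the moment, N m; "gripper_width": finger opening in mm; "finger_force": force on a finger pad.
Only numpy, scipy, OpenCV 4.12 (cv2) and the standard library are available. Lean on these libraries where they do the work, as an engineer would, in place of code of your own. Each camera call takes 0.05 s, during which the arm holds its last target. There are 200 camera calls.

### The job

Starting at the end of the steel wire rack where the cocktail shaker stands, run a fingertip along the top of its back rail without leaving it, counting every gap below it, empty or filled, from the first to the third. Then lift the finger off and push the loose clear tumbler, the one standing on the shelf in front of the rack, along the shelf into that third gap until it is right back against the wires. Only push the tumbler from outside: do not pinch it, pick it up or tip it over, and leave everything else where it stands.

Things in the scene. Friction and masses are not known exactly. Their poses are not given: they have to be found in the camera images.
- rack: Stainless wire tumbler rack, 440 mm wide, fixed to the shelf by suction feet. Origin: on the shelf under the middle of its back rail. y runs along the rail; x points away from the robot (yaw within 0.1 rad of the world's). Its six gaps open to -x, centres y = -175, -105, -35, 35, 105, 175 mm. From the shaker's end, gaps 1, 2, 3 are y = 175, 105, 35 if the shaker is on its +y side, else -175, -105, -35.
- rack_rail (a point): Top of the rack's back rail at its middle, 98 mm above the shelf (axes as the rack's). The rail is a round bar 8 mm thick along the rack's y, level and smooth from y = -205 to 205 mm; at each end it bends down to a post at y = -216 and 216 mm.
- rack_front (a point): Front end of the rack's middle divider, 46 mm in front of the rail's line, 33 mm above the shelf. Seven dividers at y = -210 to 210 mm, every 70 mm, of 6 mm wire: an upright under the rail and a low loop forward, 33 mm high, ending here. Each gap is 64 mm clear between loops.
- rack_stop (a point): Middle of the rack's upper stop bar, 60 mm above the shelf, on the rail's line (rack x = 0). Two 8 mm cross bars, 30 and 60 mm high, stop what is pushed in: a tumbler right back has its axis at rack x = -32 mm, and its near side still sticks out 14 mm in front of the dividers.
- tumbler: The loose clear acrylic tumbler to be pushed: straight round beaker, 56 mm diameter, 75 mm high, 3 mm wall, thick bottom, 0.1 to 0.2 kg, mouth up on the shelf, 115 to 140 mm in front of the rail, up to 110 mm to either side of the rack's middle. Origin: centre of its underside, z up. It slides on the shelf under a push of about 1 N.
- shaker: Stainless cocktail shaker, 84 mm diameter, 206 mm high, narrower at the foot and with a small cap; stands 330 mm from the rack's middle beyond one end of the rack: the end to count from. Origin: centre of underside.
- bottle: Amber glass bottle with paper label, 72 mm diameter, 235 mm high, standing beyond the rack's other end. Bystander. Origin: centre of underside.
- parked_tumbler: A second clear tumbler like the first, already parked in an outer gap of the rack. Bystander. Origin: centre of underside.
- cherry_jar: Jar of cherries with a steel cap, 54 mm diameter, 68 mm high, parked in an outer gap of the rack. Bystander. Origin: centre of underside.
- pick_pot: Bamboo pot of cocktail picks, 50 mm diameter, 55 mm high (picks to 70 mm), parked in an outer gap of the rack. Bystander. Origin: centre of underside.
- bowl: Teal melamine bowl, 132 mm diameter, 52 mm high, on the shelf to one side. Bystander. Origin: centre of underside.
- muddler: Bamboo muddler, 204 mm long, 29 mm thick, lying on the shelf to one side. Bystander. Origin: under its middle; its x axis runs along it.

How it is judged (in metres and radians):
On the way, in this order (a step that is already met when the one before it is completed fails the run):
1. a fingertip is on the rail over the first gap from the shaker's end (((y of shaker in the frame of rack above 0 m and contact force between the fingers and rack above 0.2 N and y of the grasp point in the frame of rack between 0.1585 and 0.1915 m and x of the grasp point in the frame of rack between -0.035 and 0.035 m and height (world z) of the grasp point above 0.095 m) or (y of shaker in the frame of rack below 0 m and contact force between the fingers and rack above 0.2 N and y of the grasp point in the frame of rack between -0.1915 and -0.1585 m and x of the grasp point in the frame of rack between -0.035 and 0.035 m and height (world z) of the grasp point above 0.095 m))), for 0.04 s.
2. running along the rail, it passes the divider between the first and second gaps (((y of shaker in the frame of rack above 0 m and contact force between the fingers and rack above 0.2 N and y of the grasp point in the frame of rack between 0.1235 and 0.1565 m and x of the grasp point in the frame of rack between -0.035 and 0.035 m and height (world z) of the grasp point above 0.095 m) or (y of shaker in the frame of rack below 0 m and contact force between the fingers and rack above 0.2 N and y of the grasp point in the frame of rack between -0.1565 and -0.1235 m and x of the grasp point in the frame of rack between -0.035 and 0.035 m and height (world z) of the grasp point above 0.095 m))), for 0.04 s.
3. it is on the rail over the second gap (((y of shaker in the frame of rack above 0 m and contact force between the fingers and rack above 0.2 N and y of the grasp point in the frame of rack between 0.0885 and 0.1215 m and x of the grasp point in the frame of rack between -0.035 and 0.035 m and height (world z) of the grasp point above 0.095 m) or (y of shaker in the frame of rack below 0 m and contact force between the fingers and rack above 0.2 N and y of the grasp point in the frame of rack between -0.1215 and -0.0885 m and x of the grasp point in the frame of rack between -0.035 and 0.035 m and height (world z) of the grasp point above 0.095 m))), for 0.04 s.
4. it passes the divider between the second and third gaps (((y of shaker in the frame of rack above 0 m and contact force between the fingers and rack above 0.2 N and y of the grasp point in the frame of rack between 0.0535 and 0.0865 m and x of the grasp point in the frame of rack between -0.035 and 0.035 m and height (world z) of the grasp point above 0.095 m) or (y of shaker in the frame of rack below 0 m and contact force between the fingers and rack above 0.2 N and y of the grasp point in the frame of rack between -0.0865 and -0.0535 m and x of the grasp point in the frame of rack between -0.035 and 0.035 m and height (world z) of the grasp point above 0.095 m))), for 0.04 s.
5. it is on the rail over the third gap (((y of shaker in the frame of rack above 0 m and contact force between the fingers and rack above 0.2 N and y of the grasp point in the frame of rack between 0.0185 and 0.0515 m and x of the grasp point in the frame of rack between -0.035 and 0.035 m and height (world z) of the grasp point above 0.095 m) or (y of shaker in the frame of rack below 0 m and contact force between the fingers and rack above 0.2 N and y of the grasp point in the frame of rack between -0.0515 and -0.0185 m and x of the grasp point in the frame of rack between -0.035 and 0.035 m and height (world z) of the grasp point above 0.095 m))), for 0.04 s.
6. the tumbler has been pushed right back in the third gap (((y of shaker in the frame of rack above 0 m and y of tumbler in the frame of rack between 0.026 and 0.044 m and x of tumbler in the frame of rack between -0.043 and -0.025 m) or (y of shaker in the frame of rack below 0 m and y of tumbler in the frame of rack between -0.044 and -0.026 m and x of tumbler in the frame of rack between -0.043 and -0.025 m))), for 0.2 s.
At the end, for the whole second after the job is handed in: The loose tumbler stands upright and at rest on the shelf in the third gap from the shaker's end, its axis within 9 mm of the gap's centre line and no more than 11 mm short of its rearmost place against the wires; all other things are within 20 mm of where they stood (((y of shaker in the frame of rack above 0 m and y of tumbler in the frame of rack between 0.026 and 0.044 m and x of tumbler in the frame of rack between -0.043 and -0.025 m) or (y of shaker in the frame of rack below 0 m and y of tumbler in the frame of rack between -0.044 and -0.026 m and x of tumbler in the frame of rack between -0.043 and -0.025 m)) and height (world z) of tumbler below 0.005 m and angle between tumbler's own z axis and vertical below 0.1 rad and linear speed of tumbler below 0.02 m/s and distance of each of parked_tumbler, cherry_jar, pick_pot, shaker, bottle, bowl, muddler from where it was at the start of the episode below 0.02 m); the robot touches nothing.
It fails at once if the tumbler is lifted off the shelf (more than 12 mm) (height (world z) of tumbler above 0.012 m).
It fails at once if the tumbler is tipped (more than 0.4 rad) (angle between tumbler's own z axis and vertical above 0.4 rad).
It fails at once if the tumbler is taken between the fingers (horizontal distance between the grasp point and tumbler below 0.02 m and height (world z) of the grasp point below 0.09 m and contact force between the fingers and tumbler above 0.5 N).
It fails at once if another thing is moved by more than 20 mm (distance of any of parked_tumbler, cherry_jar, pick_pot, shaker, bottle, bowl, muddler from where it was at the start of the episode above 0.02 m).
It also fails if it takes over 64 s, if anything falls off the work surface, if the arm or the gripper's body presses on something with over 40 N, if the wrist force passes 120 N, or if a joint passes its speed limit or range.

## Working session

There is one attempt and no reset: what is moved stays moved. The work goes in short steps, Python scripts to look and compute and a tool call to move; the robot and the scene stay as the last step left them, time stands still between calls to the robot, and variables do not carry over. Pictures are saved under pics/ and viewed, at most 12 in all, crops included, and the job is handed in when it is done.

Besides the shell and the picture viewer there is one more tool, called after "Emit:" in YAML: its name, and indented under it one key for each argument. arm_command: Moves the arm, as the interface text tells. Shift numbers are shares of 500 mm and turn numbers shares of pi/2 rad, none past 1 either way. Its arguments: {"type":"object","properties":{"steps":{"type":"array"},"squeeze":{"type":"number"}},"required":["steps"]}

```bash
mkdir -p pics; ls; python3 - <<'E'
from bench import *
import cv2
print(get_obs(), grasp_offset)
for n in("side","top"):
    c=read_camera(n); cv2.imwrite(f"pics/{n}0.png",c["color"])
    print(n,{k:v for k,v in c.items() if k!="color"})
E
```

```text
pics
{'clock': 0.0, 'joints': array([-1.18648330e+00,  3.07572719e-01,  1.50770773e+00,  1.23299426e-05,
        1.32837216e+00, -7.34966057e-02]), 'joint_velocities': array([-1.31671190e-03, -1.26386226e-03, -3.22294591e-04, -2.23340365e-04,
        7.83595886e-04,  8.78952377e-05]), 'effort': array([-2.14536711e-03, -4.57561326e+01, -2.51914912e+01, -3.18158914e-05,
        1.34207445e-02,  1.42838477e-06]), 'ee_pos': array([ 253.85874661, -515.13834737,  230.36823535]), 'orientation': array([ 9.73915309e-01,  2.26909475e-01, -1.53512220e-04, -1.01848989e-03]), 'contact_force': array([-0.25366777,  0.69944815,  0.54952542]), 'wrist_torque': array([ 0.03488487, -0.04773303, -0.00492544]), 'finger_force': 0.0, 'gripper_width': 85.13872800905283} 18.700000000000003
side {'vfov': 44.525010327516064, 'cx': 256.908378438987, 'cy': 185.86539902391831, 'camera_from_world': array([[-8.12263218e-01, -5.83176059e-01,  1.15822340e-02,
         4.45653374e+02],
       [ 3.19477375e-01, -4.28187787e-01,  8.45333914e-01,
        -2.16910981e+02],
       [-4.88019129e-01,  6.90333907e-01,  5.34112746e-01,
        -1.23172126e+03],
       [ 0.00000000e+00,  0.00000000e+00,  0.00000000e+00,
         1.00000000e+00]])}
top {'vfov': 54.65510472153191, 'cx': 263.1797582949063, 'cy': 189.69125710627335, 'camera_from_world': array([[-8.60084380e-03, -9.99801314e-01, -1.79821612e-02,
         2.80695138e+01],
       [ 9.83349090e-01, -1.17209941e-02,  1.81348243e-01,
        -5.20566601e+02],
       [-1.81522980e-01, -1.61229939e-02,  9.83254523e-01,
        -1.04241982e+03],
       [ 0.00000000e+00,  0.00000000e+00,  0.00000000e+00,
         1.00000000e+00]])}
```

View pics/side0.png

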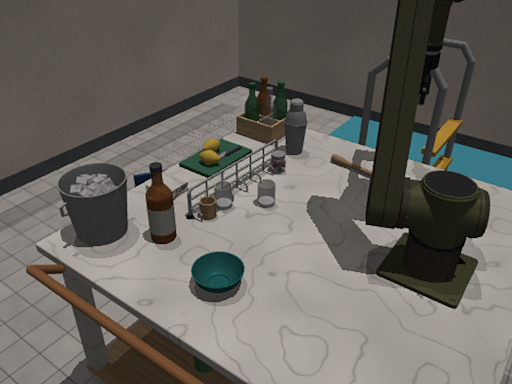

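```bash
python3 -c "
import cv2
i=cv2.imread('pics/top0.png');cv2.imwrite('pics/top0b.png',cv2.resize(i,(800,600),interpolation=cv2.INTER_CUBIC))"
```

```text
(no output)
```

View pics/top0b.png

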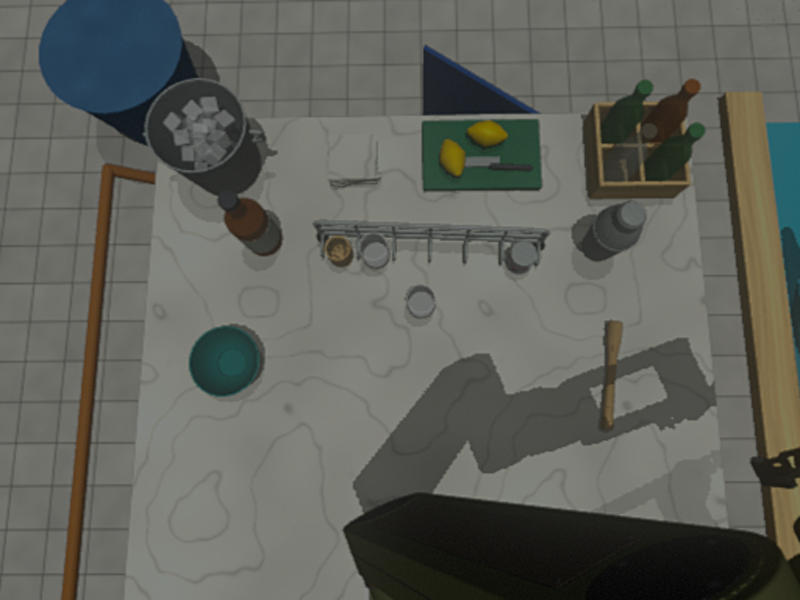

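The shaker is at the right (–y) end, so the third gap is at rack y = -35. In the 800x600 top picture, the rack's rail runs from about (318,223) to (547,233), and the loose tumbler is near (420,302). I'll zoom in to measure.

```bash
python3 -c "
import cv2
i=cv2.imread('pics/top0.png')[125:215,190:370]
i=cv2.convertScaleAbs(i,alpha=1.6);cv2.imwrite('pics/c1.png',cv2.resize(i,(792,396),interpolation=cv2.INTER_CUBIC))
i=cv2.imread('pics/side0.png')[130:225,180:300]
i=cv2.convertScaleAbs(i,alpha=1.8);cv2.imwrite('pics/c2.png',cv2.resize(i,(720,570),interpolation=cv2.INTER_CUBIC))"
```

```text
(no output)
```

View pics/c1.png

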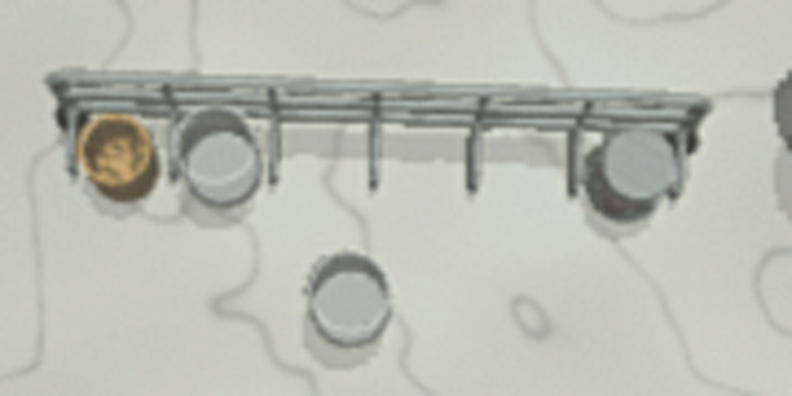

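View pics/c2.png

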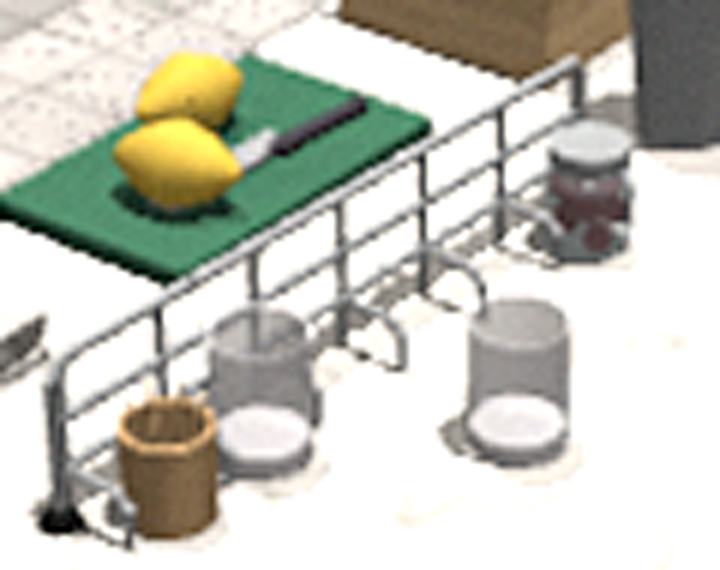

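Top crop (4.4x): upright tops are at x ≈ 170, 272, 377, 481, 586, and the loose tumbler's outline spans 308–389 × 252–347. Side crop (6x): the same uprights run along the rail from (160,303) to (501,105), and the tumbler's outline spans 467–570 × 297–463.

```bash
cat >cal.py <<'E'
import numpy as np
from bench import *
from scipy.optimize import least_squares
CAM={n:read_camera(n) for n in("side","top")}
def proj(n,P):
    c=CAM[n];P=np.atleast_2d(P);q=P@c["camera_from_world"][:3,:3].T+c["camera_from_world"][:3,3]
    f=192/np.tan(np.radians(c["vfov"]/2))
    return np.c_[c["cx"]+f*q[:,0]/-q[:,2],c["cy"]+f*q[:,1]/q[:,2]]
up=lambda n,p:(np.array(p,float)-.5)/({"top":4.4,"side":6}[n])+{"top":(190,125),"side":(180,130)}[n]-0.
def rack2w(r,P):
    c,s=np.cos(r[2]),np.sin(r[2]);P=np.atleast_2d(P).astype(float)
    return np.c_[r[0]+c*P[:,0]-s*P[:,1],r[1]+s*P[:,0]+c*P[:,1],P[:,2]]
def cyl(x,y,r=28,h=75):
    a=np.linspace(0,2*np.pi,73);return np.vstack([np.c_[x+r*np.cos(a),y+r*np.sin(a),0*a+z] for z in(0,h)])
def ext(n,x,y):
    p=proj(n,cyl(x,y));return np.r_[p.min(0),p.max(0)]
E
python3 - <<'E'
from cal import *
Y=np.array([140,70,0,-70,-140]);P=np.c_[0*Y,Y,0*Y+94]
T=up("top",[(168,82),(272,86),(377,91),(481,95),(586,99)])
S=up("side",[(160,303),(252,250),(340,203),(422,152),(501,105)])
for names in (("top",),("side",),("top","side")):
    f=lambda r:np.concatenate([(proj(n,rack2w(r,P))-dict(top=T,side=S)[n]).ravel() for n in names])
    s=least_squares(f,[700,0,0]);print(names,s.x,s.fun.round(1))
r=s.x
ob=dict(top=np.r_[up("top",(308,252)),up("top",(389,347))],side=np.r_[up("side",(467,297)),up("side",(570,463))])
for names in (("top",),("side",),("top","side")):
    s=least_squares(lambda t:np.concatenate([ext(n,*t)-ob[n] for n in names]),[600,0]);print(names,s.x,s.fun.round(1))
d=s.x-r[:2];c,sn=np.cos(r[2]),np.sin(r[2]);print("tumbler in rack",c*d[0]+sn*d[1],-sn*d[0]+c*d[1])
print(rack2w(r,[[0,-192,98],[0,-35,98],[-32,-35,0]]))
E
```

```text
('top',) [ 6.40944113e+02 -1.42984945e+01 -5.70162249e-02] [-1.2 -0.1 -0.6  0.  -0.1 -0.1  0.7 -0.   1.3  0.1]
('side',) [ 6.39801684e+02 -1.36771940e+01 -4.77537070e-02] [-0.2  0.4  0.1  0.1  0.1 -0.6  0.2 -0.2 -0.   0.1]
('top', 'side') [ 6.40617260e+02 -1.42912353e+01 -5.34710065e-02] [-1.2  0.2 -0.6  0.2 -0.1 -0.   0.7  0.   1.3  0.  -0.5  0.2 -0.1 -0.1
 -0.  -0.8  0.2 -0.3  0.1  0. ]
('top',) [511.67540815   5.4457233 ] [-0.6 -0.7  0.6  0.7]
('side',) [511.96947294   2.26144583] [-0.7 -1.3  0.7  1.1]
('top', 'side') [511.39509721   4.58655897] [-0.3 -0.6  0.9  0.8 -1.  -0.9  0.4  1.5]
tumbler in rack -130.0464075652628 11.944466542201724
[[ 630.355718   -206.01682243   98.        ]
 [ 638.74666618  -49.24121211   98.        ]
 [ 606.79240166  -47.53095516    0.        ]]
```

The rack comes out at (640.6, -14.3) with yaw -0.053, and both cameras agree. The tumbler is at rack (-130, 12). Next is a helper that turns world waypoints into rows.

```bash
cat >plan.py <<'E'
import numpy as np
from scipy.spatial.transform import Rotation as R
RK=np.array([640.6,-14.3,-0.0535])
def pose(p,yaw): # tool down, tool x at world angle yaw
    return np.array(p,float),R.from_euler("z",yaw)*R.from_euler("x",np.pi)
def rp(x,y,z,dyaw=0): # rack frame
    c,s=np.cos(RK[2]),np.sin(RK[2]);return pose([RK[0]+c*x-s*y,RK[1]+s*x+c*y,z],RK[2]+dyaw)
def rel(b,t):
    d=b[1].inv().apply(t[0]-b[0])/500;w=(b[1].inv()*t[1]).as_rotvec()/(np.pi/2)
    return np.r_[d,w].round(4).tolist()
def racktcp(p):
    c,s=np.cos(RK[2]),np.sin(RK[2]);d=np.array(p)[:2]-RK[:2]
    return (c*d[0]+s*d[1]).round(1),(-s*d[0]+c*d[1]).round(1),round(p[2],1)
E
python3 - <<'E'
from plan import *
q0=R.from_quat([0.9739,0.2269,0,0]);b=(np.array([254.1,-515.8,231.3]),q0)
print(rel(b,rp(0,-178,231)))
E
```

```text
[0.9625, -0.2476, 0.0006, -0.0, -0.0, 0.3255]
```

Emit:
arm_command:
  steps:
    - [0.06,-0.015,0,0,0,0.03,1]
    - [0.13,-0.033,0,0,0,0.07,1]
    - [0.2,-0.05,0,0,0,0.1,1]
    - [0.27,-0.07,0,0,0,0.14,1]
    - [0.34,-0.087,0,0,0,0.18,1]
    - [0.41,-0.105,0,0,0,0.22,1]
    - [0.48,-0.123,0,0,0,0.26,1]
    - [0.54,-0.139,0,0,0,0.3,1]
  squeeze: 40

```text
clock: 0.87
ee_pos: [467.0, -332.3, 231.2]
orientation: [1.0, -0.008, 0.0, -0.0]
contact_force: [0.6, -0.8, -0.3]
gripper_width: -0.1
finger_force: 0.0
```

```bash
python3 - <<'E'
from plan import *
from bench import *
o=get_obs();print(o["ee_pos"],o["contact_force"],o["gripper_width"])
b0=(np.array([254.1,-515.8,231.3]),R.from_quat([0.9739,0.2269,0,0]))
b=(b0[0]+b0[1].apply(np.array([.54,-.139,0])*500),b0[1]*R.from_rotvec([0,0,.3*np.pi/2]))
print(b[0]); print(rel(b,rp(0,-178,231)),rel(b,rp(0,-178,140)))
E
```

```text
[ 467.04877096 -332.29270112  231.18883792] [ 0.58973225 -0.80553938 -0.33522583] -0.05120302682225039
[ 465.58086241 -334.12420405  231.3       ]
[0.3272, -0.2886, 0.0006, -0.0, -0.0, 0.0255] [0.3272, -0.2886, 0.1826, -0.0, -0.0, 0.0255]
```

Emit:
arm_command:
  steps:
    - [0.05,-0.045,0,0,0,0.01,1]
    - [0.1,-0.09,0,0,0,0.02,1]
    - [0.15,-0.135,0,0,0,0.025,1]
    - [0.2,-0.18,0,0,0,0.025,1]
    - [0.25,-0.22,0.03,0,0,0.025,1]
    - [0.29,-0.26,0.08,0,0,0.025,1]
    - [0.325,-0.286,0.14,0,0,0.025,1]
    - [0.325,-0.286,0.19,0,0,0.025,1]

```text
clock: 1.53
ee_pos: [633.6, -190.1, 134.8]
orientation: [1.0, -0.025, 0.002, -0.001]
contact_force: [0.6, -0.3, -0.4]
gripper_width: -0.1
finger_force: 0.0
```

```bash
python3 - <<'E'
from plan import *
from bench import *
import cv2
o=get_obs();print(o["ee_pos"],racktcp(o["ee_pos"]),o["orientation"],o["contact_force"])
a=cv2.resize(read_camera("side")["color"][90:190,180:320],(560,400),interpolation=cv2.INTER_CUBIC)
cv2.imwrite("pics/s1.png",cv2.convertScaleAbs(a,alpha=1.6))
E
```

```text
[ 633.64565042 -190.05904984  134.7808074 ] (np.float64(2.5), np.float64(-175.9), np.float64(134.8)) [ 9.99694637e-01 -2.46585954e-02  1.50428669e-03 -5.68017197e-04] [ 0.55315016 -0.26668549 -0.40950735]
```

View pics/s1.png

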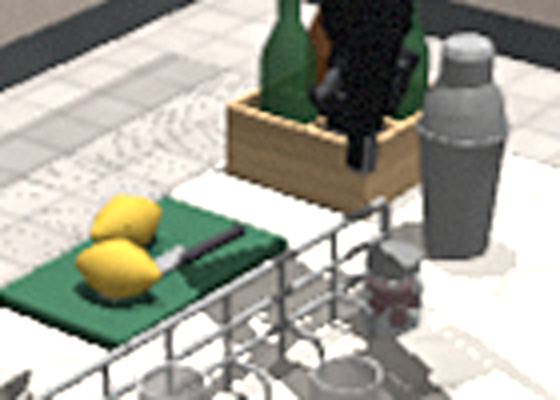

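The fingertips hang over the rail near the shaker's end, at about (360,165) in this crop, clear of the shaker. Next I lower them to just above the rail.

Emit:
arm_command:
  steps:
    - [-0.004,0,0.02,0,0,0,1]
    - [-0.004,0,0.04,0,0,0,1]
    - [-0.004,0,0.055,0,0,0,1]
    - [-0.004,0,0.06,0,0,0,1]
    - [-0.004,0,0.064,0,0,0,1]
    - [-0.004,0,0.067,0,0,0,1]
    - [-0.004,0,0.069,0,0,0,1]
    - [-0.004,0,0.071,0,0,0,1]

```text
clock: 2.25
ee_pos: [628.4, -193.6, 101.6]
orientation: [1.0, -0.027, 0.001, 0.0]
contact_force: [0.0, 0.4, 0.7]
gripper_width: -0.2
finger_force: 0.0
```

Emit:
arm_command:
  steps:
    - [0.003,0,0.002,0,0,0,1]
    - [0.004,0,0.004,0,0,0,1]
    - [0.004,0,0.006,0,0,0,1]
    - [0.004,0,0.007,0,0,0,1]
    - [0.004,0,0.008,0,0,0,1]
    - [0.004,0,0.009,0,0,0,1]
    - [0.004,0,0.01,0,0,0,1]
    - [0.004,0,0.01,0,0,0,1]

```text
clock: 2.92
ee_pos: [630.5, -193.4, 97.8]
orientation: [1.0, -0.026, 0.001, 0.0]
contact_force: [-2.9, 0.5, 9.2]
gripper_width: -0.0
finger_force: 4.9
```

Contact at z = 97.8 with 9 N, which matches the rail's 98 mm. Next I run along it towards +y.

Emit:
arm_command:
  steps:
    - [0,-0.01,0.001,0,0,0,1]
    - [0,-0.028,0.001,0,0,0,1]
    - [0,-0.046,0.001,0,0,0,1]
    - [0,-0.064,0.001,0,0,0,1]
    - [0,-0.082,0.001,0,0,0,1]
    - [0,-0.1,0.001,0,0,0,1]
    - [0,-0.118,0.001,0,0,0,1]
    - [0,-0.136,0.001,0,0,0,1]

```text
clock: 3.58
ee_pos: [635.9, -128.0, 97.8]
orientation: [1.0, -0.026, 0.003, 0.003]
contact_force: [-1.1, -6.7, 9.7]
gripper_width: -0.4
finger_force: 4.3
```

Emit:
arm_command:
  steps:
    - [0,-0.018,0,0,0,0,1]
    - [0,-0.036,0,0,0,0,1]
    - [0,-0.054,0,0,0,0,1]
    - [0,-0.072,0,0,0,0,1]
    - [0,-0.09,0,0,0,0,1]
    - [0,-0.11,0,0,0,0,1]
    - [0,-0.13,0,0,0,0,1]
    - [0,-0.15,0,0,0,0,1]

```text
clock: 4.25
ee_pos: [639.9, -52.9, 97.8]
orientation: [1.0, -0.026, 0.003, 0.002]
contact_force: [-1.0, -5.5, 8.6]
gripper_width: 0.2
finger_force: 4.6
```

Emit:
arm_command:
  steps:
    - [0,-0.002,0,0,0,0,1]
    - [0,-0.002,0,0,0,0,1]
    - [0,-0.002,0,0,0,0,1]
    - [0,-0.002,0,0,0,0,1]
    - [0,-0.002,-0.02,0,0,0,1]
    - [0,-0.002,-0.06,0,0,0,1]
    - [0,-0.002,-0.11,0,0,0,1]
    - [0,-0.002,-0.16,0,0,0,1]

```text
clock: 4.92
ee_pos: [636.7, -49.2, 175.6]
orientation: [1.0, -0.026, -0.001, -0.0]
contact_force: [-0.2, 0.5, -0.2]
gripper_width: -0.4
finger_force: 0.0
```

```bash
python3 - <<'E'
from cal import *
from plan import *
o=get_obs();b=(o["ee_pos"],R.from_quat(o["orientation"]));print(b[0],racktcp(b[0]),o["contact_force"])
# lateral push pose: tool x along rack -y
for p in [(-130,90,180),(-130,90,18),(-130,60,18)]: print(rel(b,rp(*p,-np.pi/2)))
E
```

```text
[640.60127713 -49.78824819 180.34217404] (np.float64(1.9), np.float64(-35.4), np.float64(180.3)) [0.72368213 0.11327234 1.26971684]
[-0.2636, -0.2511, -0.0018, -0.0041, -0.0047, 1.0006]
[-0.2664, -0.2513, 0.3222, -0.0041, -0.0047, 1.0006]
[-0.2665, -0.1913, 0.3222, -0.0041, -0.0047, 1.0006]
```

The rail run is done, with contact held at about 9 N throughout. Next I turn 90° and go to the +y side of the tumbler.

Emit:
arm_command:
  steps:
    - [-0.04,-0.035,0,0,0,0.075,1]
    - [-0.08,-0.07,0,0,0,0.15,1]
    - [-0.12,-0.105,0,0,0,0.225,1]
    - [-0.16,-0.14,0,0,0,0.3,1]
    - [-0.2,-0.175,0,0,0,0.375,1]
    - [-0.23,-0.21,0,0,0,0.45,1]
    - [-0.25,-0.23,0,0,0,0.525,1]
    - [-0.264,-0.251,0,0,0,0.6,1]

```text
clock: 5.68
ee_pos: [510.0, 83.7, 174.8]
orientation: [0.878, -0.479, -0.001, 0.001]
contact_force: [0.9, -0.5, -0.8]
gripper_width: -0.0
finger_force: 0.0
```

```bash
python3 - <<'E'
from plan import *
from bench import *
o=get_obs();b=(o["ee_pos"],R.from_quat(o["orientation"]));print(b[0],racktcp(b[0]),o["joints"].round(2))
for p in [(-130,90,180),(-130,90,18)]: print(rel(b,rp(*p,-np.pi/2)))
E
```

```text
[509.98138017  83.68021974 174.75432678] (np.float64(-135.7), np.float64(90.9), np.float64(174.8)) [0.08 0.28 1.71 0.   1.16 2.65]
[0.008, -0.0082, -0.0105, 0.0015, 0.0004, 0.3973]
[0.0084, -0.0088, 0.3135, 0.0015, 0.0004, 0.3973]
```

Joint 6 is at its limit, so I unwind and use the half-turn equivalent, since the finger is symmetric.

Emit:
arm_command:
  steps:
    - [0,0,0,0,0,-0.075,1]
    - [0,0,0,0,0,-0.15,1]
    - [0,0,0,0,0,-0.225,1]
    - [0,0,0,0,0,-0.3,1]
    - [0,0,0,0,0,-0.375,1]
    - [0,0,0,0,0,-0.45,1]
    - [0,0,0,0,0,-0.525,1]
    - [0,0,0,0,0,-0.6,1]

```text
clock: 6.35
ee_pos: [511.7, 82.8, 174.7]
orientation: [1.0, -0.023, -0.001, 0.0]
contact_force: [-0.5, 0.7, 1.0]
gripper_width: 0.0
finger_force: 0.0
```

Emit:
arm_command:
  steps:
    - [0,0,0,0,0,-0.075,1]
    - [0,0,0,0,0,-0.15,1]
    - [0,0,0,0,0,-0.225,1]
    - [0,0,0,0,0,-0.3,1]
    - [0,0,0,0,0,-0.375,1]
    - [0,0,0,0,0,-0.45,1]
    - [0,0,0,0,0,-0.525,1]
    - [0,0,0,0,0,-0.6,1]

```text
clock: 7.02
ee_pos: [511.6, 82.8, 174.7]
orientation: [0.901, 0.433, -0.001, -0.0]
contact_force: [-1.1, -0.1, -0.2]
gripper_width: 0.1
finger_force: 0.0
```

Emit:
arm_command:
  steps:
    - [0,0,0,0,0,-0.075,1]
    - [0,0,0,0,0,-0.15,1]
    - [0,0,0,0,0,-0.225,1]
    - [0,0,0,0,0,-0.3,1]
    - [0,0,0,0,0,-0.375,1]
    - [0,0,0,0,0,-0.403,1]
    - [0,0,0,0,0,-0.403,1]
    - [0,0,0,0,0,-0.403,1]

```text
clock: 7.68
ee_pos: [511.9, 82.8, 174.9]
orientation: [0.724, 0.689, -0.0, -0.0]
contact_force: [0.6, 0.1, -0.3]
gripper_width: 0.0
finger_force: 0.0
```

```bash
python3 - <<'E'
from plan import *
from bench import *
import cv2
o=get_obs();b=(o["ee_pos"],R.from_quat(o["orientation"]));print(b[0],racktcp(b[0]),o["joints"].round(2))
for p in [(-130,90,180),(-130,90,18)]: print(rel(b,rp(*p,np.pi/2)))
a=cv2.resize(read_camera("top")["color"][125:215,190:370],(792,396),interpolation=cv2.INTER_CUBIC)
cv2.imwrite("pics/t2.png",cv2.convertScaleAbs(a,alpha=1.6))
E
```

```text
[511.85644985  82.79462863 174.86129693] (np.float64(-133.8), np.float64(90.1), np.float64(174.9)) [0.08 0.28 1.7  0.   1.16 0.13]
[-0.0002, 0.0075, -0.0103, -0.0007, 0.0001, 0.0026]
[-0.0001, 0.0079, 0.3137, -0.0007, 0.0001, 0.0026]
```

Emit:
arm_command:
  steps:
    - [0,0.008,0.05,0,0,0.002,1]
    - [0,0.008,0.1,0,0,0.002,1]
    - [0,0.008,0.15,0,0,0.002,1]
    - [0,0.008,0.2,0,0,0.002,1]
    - [0,0.008,0.25,0,0,0.002,1]
    - [0,0.008,0.29,0,0,0.002,1]
    - [0,0.008,0.312,0,0,0.002,1]
    - [0,0.008,0.312,0,0,0.002,1]

```text
clock: 8.4
ee_pos: [514.1, 82.4, 16.7]
orientation: [0.725, 0.688, -0.002, -0.002]
contact_force: [-0.0, -0.1, -0.9]
gripper_width: -0.1
finger_force: 0.0
```

```bash
python3 - <<'E'
from plan import *
from bench import *
import cv2
o=get_obs();print(racktcp(o["ee_pos"]),o["orientation"],o["contact_force"])
a=cv2.resize(read_camera("side")["color"][110:230,160:320],(800,600),interpolation=cv2.INTER_CUBIC)
cv2.imwrite("pics/s3.png",cv2.convertScaleAbs(a,alpha=1.6))
E
```

```text
(np.float64(-131.5), np.float64(89.8), np.float64(16.7)) [ 0.72535632  0.68836753 -0.00223038 -0.00183781] [-0.04130205 -0.08821056 -0.90700835]
```

View pics/s3.png

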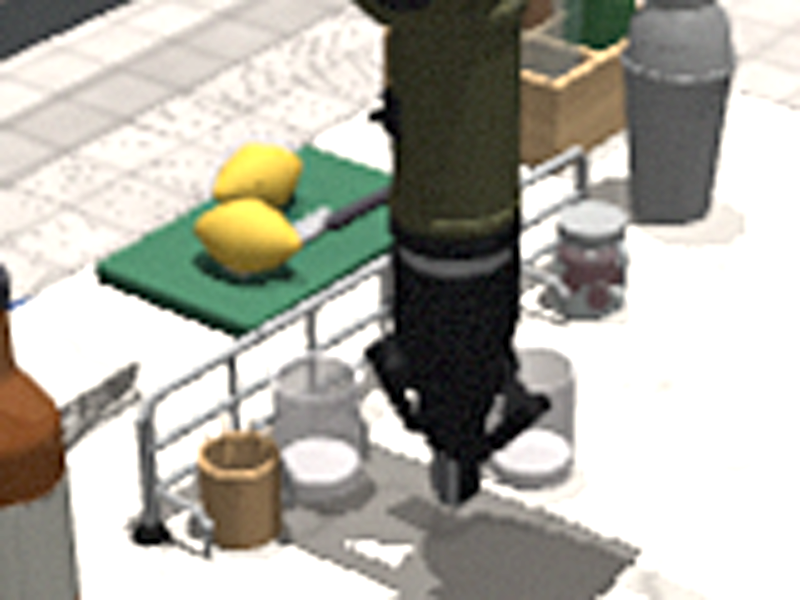

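The finger is down at (455,495), on the bottle side of the tumbler, and the knuckles point along rack x, clear of the tumbler's side. I push slowly towards -y, stopping short to measure.

Emit:
arm_command:
  steps:
    - [-0.015,0.003,0,0,0,0,1]
    - [-0.035,0.003,0,0,0,0,1]
    - [-0.05,0.003,0,0,0,0,1]
    - [-0.06,0.003,0,0,0,0,1]
    - [-0.066,0.003,0,0,0,0,1]
    - [-0.072,0.003,0,0,0,0,1]
    - [-0.078,0.003,0,0,0,0,1]
    - [-0.084,0.003,0,0,0,0,1]

```text
clock: 9.12
ee_pos: [515.8, 40.4, 19.5]
orientation: [0.725, 0.689, 0.0, 0.0]
contact_force: [0.4, -0.1, -0.0]
gripper_width: 0.1
finger_force: 0.2
```

Emit:
arm_command:
  steps:
    - [-0.006,0,0,0,0,0,1]
    - [-0.012,0,0,0,0,0,1]
    - [-0.02,0,0,0,0,0,1]
    - [-0.028,0,0,0,0,0,1]
    - [-0.036,0,0,0,0,0,1]
    - [-0.044,0,0,0,0,0,1]
    - [-0.052,0,0,0,0,0,1]
    - [-0.06,0,0,0,0,0,1]

```text
clock: 9.78
ee_pos: [514.1, 10.1, 19.3]
orientation: [0.725, 0.689, -0.0, -0.0]
contact_force: [-0.9, 0.6, 0.9]
gripper_width: 0.3
finger_force: 0.1
```

```bash
python3 - <<'E'
from plan import *
from bench import *
import cv2
o=get_obs();print(racktcp(o["ee_pos"]),o["orientation"],o["contact_force"])
a=cv2.resize(read_camera("side")["color"][130:225,180:300],(720,570),interpolation=cv2.INTER_CUBIC)
cv2.imwrite("pics/s4.png",cv2.convertScaleAbs(a,alpha=1.8))
E
```

```text
(np.float64(-127.6), np.float64(17.6), np.float64(19.3)) [ 7.24971699e-01  6.88778654e-01 -3.54805801e-05 -2.90534269e-05] [-0.8535234   0.5619732   0.89772863]
```

View pics/s4.png

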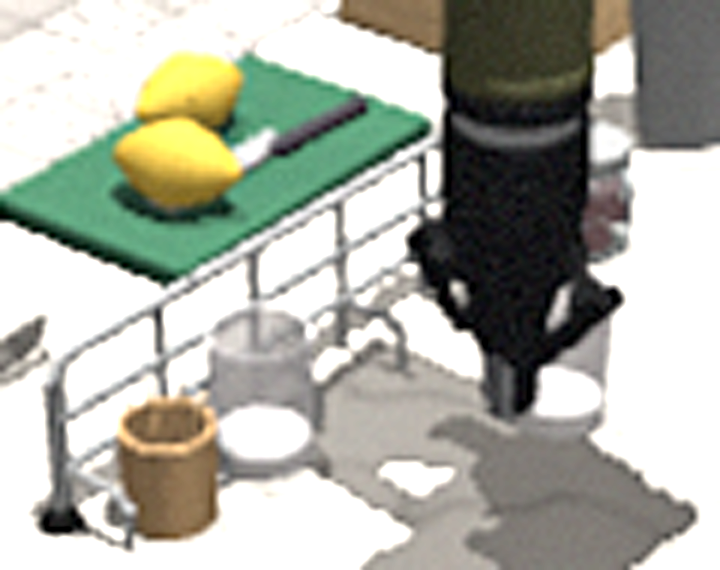

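```bash
python3 - <<'E'
from cal import *
from plan import racktcp
t0=np.array([511.4,4.6]);e=ext("side",*t0)[2:]
s=least_squares(lambda t:ext("side",*t)[2:]-e-np.array([39,-26])/6,t0);print(s.x,racktcp([*s.x,0]))
E
```

```text
[508.34979445 -27.18633394] (np.float64(-131.4), np.float64(-19.9), 0)
```

The tumbler is at rack y ≈ -20 to -21, which agrees with the finger geometry. I push 14.5 mm further, then back off and lift to look.

Emit:
arm_command:
  steps:
    - [-0.006,0,0,0,0,0,1]
    - [-0.012,0,0,0,0,0,1]
    - [-0.018,0,0,0,0,0,1]
    - [-0.024,0,0,0,0,0,1]
    - [-0.027,0,0,0,0,0,1]
    - [-0.029,0,0,0,0,0,1]
    - [-0.029,0,0,0,0,0,1]
    - [-0.029,0,0,0,0,0,1]

```text
clock: 10.6
ee_pos: [513.4, -4.0, 19.3]
orientation: [0.725, 0.689, -0.0, -0.0]
contact_force: [-0.4, 1.0, 0.0]
gripper_width: 0.3
finger_force: 0.0
```

Emit:
arm_command:
  steps:
    - [0.01,0,0,0,0,0,1]
    - [0.03,0,0,0,0,0,1]
    - [0.06,0,0,0,0,0,1]
    - [0.08,0,-0.04,0,0,0,1]
    - [0.08,0,-0.1,0,0,0,1]
    - [0.08,0,-0.16,0,0,0,1]
    - [0.08,0,-0.2,0,0,0,1]
    - [0.08,0,-0.24,0,0,0,1]

```text
clock: 11.27
ee_pos: [515.7, 37.2, 140.9]
orientation: [0.725, 0.689, 0.0, 0.0]
contact_force: [-0.4, 0.0, -0.7]
gripper_width: -0.3
finger_force: 0.0
```

```bash
python3 - <<'E'
from plan import *
from bench import *
import cv2
o=get_obs();b=(o["ee_pos"],R.from_quat(o["orientation"]));print(racktcp(b[0]))
print(rel(b,rp(-205,-35,160,0)),rel(b,rp(-205,-35,160,np.pi)),o["joints"].round(2))
a=cv2.resize(read_camera("side")["color"][130:225,180:300],(720,570),interpolation=cv2.INTER_CUBIC)
t=cv2.resize(read_camera("top")["color"][125:215,190:370],(792,396),interpolation=cv2.INTER_CUBIC)
cv2.imwrite("pics/s5.png",cv2.convertScaleAbs(a,alpha=1.8))
cv2.imwrite("pics/t5.png",cv2.convertScaleAbs(t,alpha=1.6))
E
```

```text
(np.float64(-127.5), np.float64(44.8), np.float64(140.9))
[-0.159, -0.1555, -0.0384, 0.0005, -0.0007, 1.0022] [-0.159, -0.1555, -0.0384, 0.0007, 0.0005, -0.9978] [-0.01  0.32  1.75  0.    1.07  0.04]
```

View pics/s5.png

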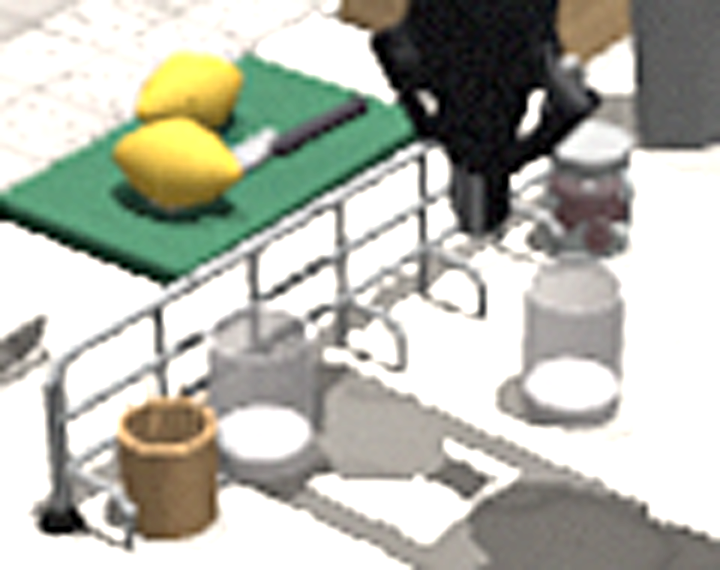

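The tumbler stands clear and upright. Its outline is now 522–623 × 260–424, a shift of about (+54, -38) crop pixels from the start.

```bash
python3 - <<'E'
from cal import *
from plan import racktcp
t0=np.array([511.4,4.6]);e=ext("side",*t0)
s=least_squares(lambda t:ext("side",*t)-e-np.array([54,-38,54,-38])/6,t0);print(s.x,racktcp([*s.x,0]),s.fun)
E
```

```text
[509.31402976 -42.57379881] (np.float64(-129.6), np.float64(-35.3), 0) [ 0.07543678  0.35325072 -0.07393241 -0.31404865]
```

View pics/t5.png

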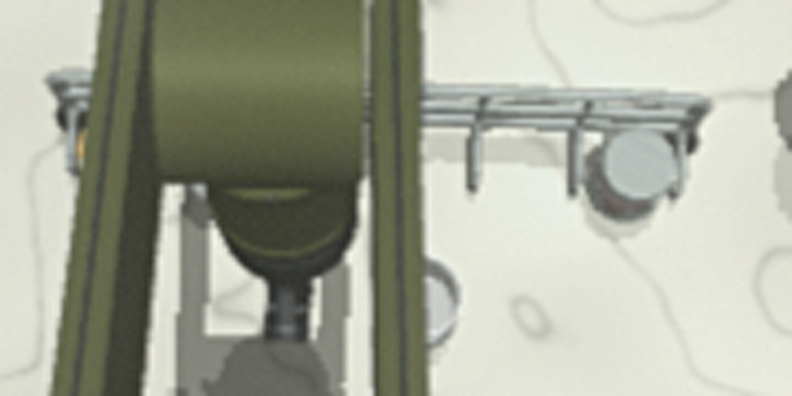

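Both cameras put the tumbler on the gap's centre line at rack y ≈ -35. Next I move behind it and turn back.

Emit:
arm_command:
  steps:
    - [-0.02,-0.02,-0.02,0,0,0.075,1]
    - [-0.04,-0.04,-0.03,0,0,0.15,1]
    - [-0.06,-0.06,-0.03,0,0,0.225,1]
    - [-0.08,-0.08,-0.03,0,0,0.3,1]
    - [-0.1,-0.1,-0.03,0,0,0.375,1]
    - [-0.12,-0.125,-0.03,0,0,0.45,1]
    - [-0.14,-0.125,-0.03,0,0,0.525,1]
    - [-0.159,-0.125,-0.03,0,0,0.6,1]

```text
clock: 12.13
ee_pos: [446.6, -39.9, 152.6]
orientation: [0.959, 0.282, -0.002, -0.001]
contact_force: [-0.2, -0.4, 0.7]
gripper_width: 0.1
finger_force: 0.0
```

Emit:
arm_command:
  steps:
    - [0,0,0,0,0,0.075,1]
    - [0,0,0,0,0,0.15,1]
    - [0,0,0,0,0,0.225,1]
    - [0,0,0,0,0,0.3,1]
    - [0,0,0,0,0,0.375,1]
    - [0,0,0,0,0,0.402,1]
    - [0,0,0,0,0,0.402,1]
    - [0,0,0,0,0,0.402,1]

```text
clock: 12.8
ee_pos: [448.1, -39.8, 153.1]
orientation: [1.0, -0.026, -0.001, -0.0]
contact_force: [-0.1, 0.5, -0.0]
gripper_width: 0.0
finger_force: 0.0
```

```bash
python3 - <<'E'
from plan import *
from bench import *
o=get_obs();b=(o["ee_pos"],R.from_quat(o["orientation"]));print(racktcp(b[0]),o["joints"].round(2))
print(rel(b,rp(-190,-35,19,0)))
E
```

```text
(np.float64(-190.9), np.float64(-35.7), np.float64(153.1)) [-0.18  0.22  1.87  0.    1.06  1.44]
[0.0025, -0.0013, 0.2682, -0.0002, 0.0017, 0.0006]
```

Emit:
arm_command:
  steps:
    - [0,-0.001,0.05,0,0,0,1]
    - [0,-0.001,0.1,0,0,0,1]
    - [0,-0.001,0.15,0,0,0,1]
    - [0,-0.001,0.2,0,0,0,1]
    - [0,-0.001,0.24,0,0,0,1]
    - [0,-0.001,0.267,0,0,0,1]
    - [0,-0.001,0.267,0,0,0,1]
    - [0,-0.001,0.267,0,0,0,1]

```text
clock: 13.47
ee_pos: [448.1, -39.4, 19.9]
orientation: [1.0, -0.027, -0.002, -0.0]
contact_force: [-0.4, -1.0, 0.9]
gripper_width: -0.3
finger_force: 0.0
```

Emit:
arm_command:
  steps:
    - [0.02,0,0,0,0,0,1]
    - [0.032,0,0,0,0,0,1]
    - [0.04,0,0,0,0,0,1]
    - [0.048,0,0,0,0,0,1]
    - [0.058,0,0,0,0,0,1]
    - [0.07,0,0,0,0,0,1]
    - [0.082,0,0,0,0,0,1]
    - [0.094,0,0,0,0,0,1]

```text
clock: 14.13
ee_pos: [496.6, -42.3, 20.9]
orientation: [1.0, -0.027, 0.0, 0.0]
contact_force: [-1.1, -0.0, 0.3]
gripper_width: 0.2
finger_force: 0.0
```

Emit:
arm_command:
  steps:
    - [0.01,0,0,0,0,0,1]
    - [0.02,0,0,0,0,0,1]
    - [0.03,0,0,0,0,0,1]
    - [0.04,0,0,0,0,0,1]
    - [0.05,0,0,0,0,0,1]
    - [0.06,0,0,0,0,0,1]
    - [0.07,0,0,0,0,0,1]
    - [0.08,0,0,0,0,0,1]

```text
clock: 14.8
ee_pos: [536.4, -44.4, 20.8]
orientation: [1.0, -0.027, 0.0, -0.0]
contact_force: [-0.4, 0.1, 0.3]
gripper_width: -0.2
finger_force: 0.1
```

```bash
python3 - <<'E'
from plan import *
from bench import *
import cv2
o=get_obs();print(racktcp(o["ee_pos"]),o["orientation"],o["contact_force"])
a=cv2.resize(read_camera("side")["color"][130:225,180:300],(720,570),interpolation=cv2.INTER_CUBIC)
cv2.imwrite("pics/s6.png",cv2.convertScaleAbs(a,alpha=1.8))
E
```

```text
(np.float64(-102.4), np.float64(-35.6), np.float64(20.8)) [ 9.99631941e-01 -2.71290110e-02  5.91215262e-06 -7.60678298e-06] [-0.36367192  0.13400061  0.32842386]
```

View pics/s6.png

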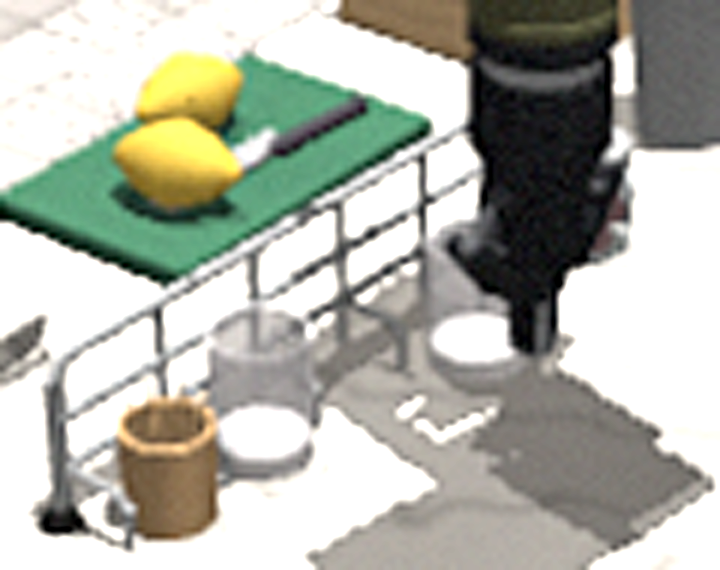

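The tumbler is upright and entering the gap, with the finger at about (535,330). I keep pushing slowly and watch the force.

Emit:
arm_command:
  steps:
    - [0.008,0,0,0,0,0,1]
    - [0.016,0,0,0,0,0,1]
    - [0.024,0,0,0,0,0,1]
    - [0.032,0,0,0,0,0,1]
    - [0.04,0,0,0,0,0,1]
    - [0.046,0,0,0,0,0,1]
    - [0.052,0,0,0,0,0,1]
    - [0.056,0,0,0,0,0,1]

```text
clock: 15.52
ee_pos: [564.4, -45.9, 20.8]
orientation: [1.0, -0.027, 0.0, 0.0]
contact_force: [-1.3, 0.2, -0.4]
gripper_width: 0.2
finger_force: 0.1
```

Emit:
arm_command:
  steps:
    - [0.002,0,0,0,0,0,1]
    - [0.004,0,0,0,0,0,1]
    - [0.006,0,0,0,0,0,1]
    - [0.008,0,0,0,0,0,1]
    - [0.008,0,0,0,0,0,1]
    - [0.008,0,0,0,0,0,1]
    - [0.008,0,0,0,0,0,1]
    - [0.008,0,0,0,0,0,1]

```text
clock: 16.18
ee_pos: [567.9, -46.1, 20.8]
orientation: [1.0, -0.027, 0.0, -0.0]
contact_force: [0.0, 1.1, 0.2]
gripper_width: 0.0
finger_force: 0.0
```

Emit:
arm_command:
  steps:
    - [0.002,0,0,0,0,0,1]
    - [0.002,0,0,0,0,0,1]
    - [0.004,0,0,0,0,0,1]
    - [0.004,0,0,0,0,0,1]
    - [0.006,0,0,0,0,0,1]
    - [0.006,0,0,0,0,0,1]
    - [0.006,0,0,0,0,0,1]
    - [0.006,0,0,0,0,0,1]

```text
clock: 16.85
ee_pos: [569.1, -46.0, 20.4]
orientation: [1.0, -0.027, -0.002, -0.0]
contact_force: [-3.8, -0.1, 0.7]
gripper_width: -0.2
finger_force: 0.0
```

It has met the stop: the push is now 3.8 N and the finger has stalled at rack x ≈ -69.7. I back off, lift and check.

Emit:
arm_command:
  steps:
    - [-0.01,0,0,0,0,0,1]
    - [-0.03,0,0,0,0,0,1]
    - [-0.07,0,0,0,0,0,1]
    - [-0.12,0,0,0,0,0,1]
    - [-0.16,0,-0.04,0,0,0,1]
    - [-0.18,0,-0.1,0,0,0,1]
    - [-0.18,0,-0.17,0,0,0,1]
    - [-0.18,0,-0.24,0,0,0,1]

```text
clock: 17.52
ee_pos: [479.2, -41.2, 141.7]
orientation: [1.0, -0.027, -0.001, -0.0]
contact_force: [0.9, -0.1, -0.1]
gripper_width: 0.3
finger_force: 0.0
```

```bash
python3 - <<'E'
from bench import *
import cv2,numpy as np
a=cv2.resize(read_camera("side")["color"][130:225,180:300],(720,570),interpolation=cv2.INTER_CUBIC)
cv2.imwrite("pics/s7.png",cv2.convertScaleAbs(a,alpha=1.8))
E
```

```text
(no output)
```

View pics/s7.png

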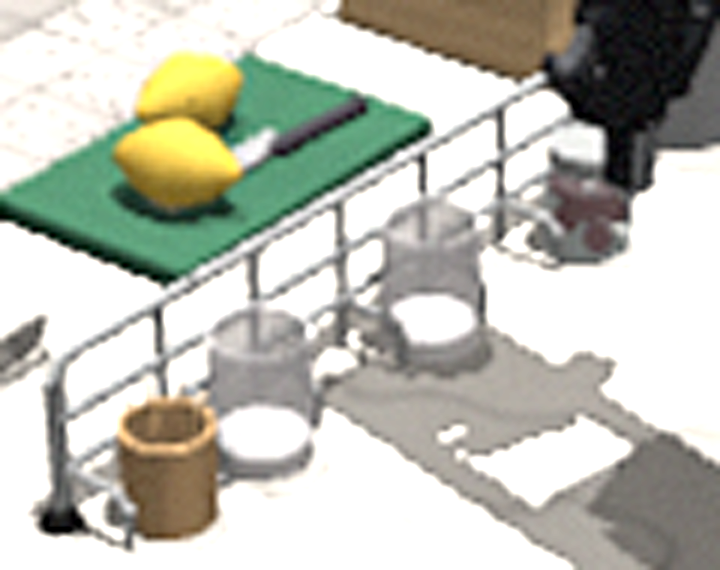

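The tumbler stands upright at about (433,290) in the third gap, in the same position relative to its divider as the parked one. The other parked things haven't moved, and the gripper is clear.

```bash
python3 -c "
from bench import *
print(job_done())"
```

```text
the job is handed in; nothing more can be done
None
```

I ran a fingertip along the back rail from the shaker's end, over gaps 1 to 3, with contact at every check, then pushed the loose tumbler into the third gap until it met the stop; in the last picture it stood upright there, and I handed the job in (no verdict was returned).

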